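# Lay out the plating station

## Task

Lay out the plating station by putting each of the four things into the white holder made for it: the blue-capped bottle upright in the deep round cup, the stack of petri dishes upright and centred on the flat round coaster, the timer flat and square between the four corner stops of the square pad, and the forceps lying in the notches of the long rest, centred along its length. Set everything down rather than dropping it, keep the bottle and the dishes upright, let go of everything, and leave the dark bottle and the roll of tape at the side where they stand.

Things in the scene. Friction and masses are not known exactly. Their poses are not given: they have to be found in the camera images.
- bottle: Origin: centre of its underside. White plastic sample bottle with blue screw cap, 53 mm in diameter, 118 mm tall, z up, round (yaw does not matter); it stands upright. Straight body from the bench to about 85 mm, then a shoulder and the cap (about 38 mm wide). About 90 g.
- dishes: Origin: centre of its underside. Stack of clear round petri dishes with pink contents, one solid piece 61 mm in diameter and 45 mm tall, z up; yaw does not matter. About 50 g.
- timer: Origin: centre of its underside. Pale square bench timer lying flat, 66 x 66 mm, sides along its x and y; the case is 18 mm thick, with its buttons 22 mm. About 70 g. Grip it across two opposite sides.
- forceps: White moulded-plastic forceps (tweezers) lying flat on the bench, two legs joined at the -y end, tips at +y: 150 mm long along its y axis, 18 mm wide along x in the middle 70 mm, 8 mm thick (z up), rigid, do not close when squeezed. Origin: centre of the underside, midway along the length; grip across the 18 mm there. About 22 g.
- cup: Origin: centre of its underside. Fixed white deep round cup for the bottle, 34 mm tall, z up: inner floor 4 mm above the origin, bore 68 mm in diameter (mouth flared to 74 mm), outer diameter 76 mm (82 mm at the mouth, 88 mm at the foot).
- coaster: Origin: centre of its underside. Fixed white flat round coaster for the petri dishes, z up, with a dark disc in the middle: outer diameter 86 mm, floor 4 mm above the origin, rim 10 mm above the origin, 78 mm inner diameter.
- pad: Origin: centre of its underside. Fixed white square pad for the timer, 92 x 92 mm, sides along its x and y, z up: floor 4 mm above the origin, with an L-shaped stop at each corner that rises to 12 mm; the space between the stops is 81 x 81 mm, and the middle 55 mm of every side is open for fingers. The timer may face any of the four ways.
- rest: Origin: centre of its underside. Fixed white rest for the forceps, 104 mm long along its y axis, 46 mm wide along x, z up: a 4 mm foot with two yokes, each 10 mm thick, at y = -42 and +42 mm. Each yoke has a notch with its floor 14 mm above the origin, 34 mm wide (x = -17 to +17 mm), between horns that rise to 22 mm. The forceps lie across both notches along y, either way round; between the yokes (74 mm) there is room for fingers.
- amber_bottle: Origin: centre of its underside. Bystander: dark glass bottle with a gilt cap, 71 mm in diameter, 146 mm tall, standing at the right near the bench edge, not to be moved.
- tape: Origin: centre of its underside. Bystander: roll of lab tape lying flat, 104 mm across, 25 mm tall, at the left near the bench edge, not to be moved.
There are look-alikes about, which are no part of the job. What is shaped like the dishes but orange or purple is not meant.

How it is judged:
By the outcome, as a careful person would: the job done as asked, in the order asked, and still so for the second after the job is handed in, with the robot touching nothing.
It also fails if it takes over 128 s, if anything falls off the work surface, if the arm or the gripper's body presses on something with over 40 N, if the wrist force passes 120 N, or if a joint passes its speed limit or range.

## Robot

A 6-joint arm with a two-finger parallel gripper is mounted at the origin on a cart in front of the work surface, level with it; the furniture and walls round the work are solid. World frame = base frame: x ahead of the robot, y to its left, z up, the work surface at z = 0. Lengths are in m, angles in rad, forces in N, time in s.
With the tool pointing down it reaches from about 0.35 to 0.975 m from the base axis. Payload 4.9 kg.
Tool frame: the origin (TCP) lies at the very end of the fingers, on their centre line; the grasp point (between the pads) lies 19 mm behind it (ctrl.pinch_z is the distance from the TCP to the grasp point, in m); z points along the fingers, y is the line along which they close (so a half turn about z gives the same grasp; the last joint's range is limited). The gripper opens to 85 mm and grips with 20 to 120 N. Pads are 22 mm wide; open, the fingers measure 114 mm over their backs; the gripper's body (76 mm by 85 mm) begins 54 mm behind the grasp point. The pads swing forward as they close: fully open they stand 13 mm farther back than shut.
Start: joints at [1.148, 0.053, 1.613, -0, 1.476, -0.119], TCP at [0.187, 0.596, 0.231] pointing down, gripper open.
Joint ranges: [-3.01, 3.01], [-1.01, 2.22], [0.06, 2.58], [-1.02, 4.17], [0.09, 2.62], [-3.14, 3.14]. Speed limits (rad/s): [2.57, 2.57, 3.14, 3.14, 3.14, 3.14].

## Interface

Orientations are given as a rotation vector (axis times angle).
In Python, from station import ctrl, optics gives the robot as it stands. The module is installed in compiled form; this text tells all that it offers.
- The arm moves only by the shell command python3 -m handwheel 'ROWS' [OPENING] [FORCE]. ROWS is JSON, one flat list of numbers, 6 for each row, row after row: the shift along the tool's x, y, z in m, then the turn, a rotation vector about the tool's x, y, z in degrees. A call has 1 to 20 rows; each row shifts and turns the commanded pose from where the row before left it, along the tool's axes as they then stand; what a row does not reach is not made up. A row lasts 1/10 s, in which the tool goes at most 50 mm and 8.59 degrees, less where a joint would pass 70% of its speed; a pose out of reach is approached as far as the arm can. A call is refused whole if a number of a shift passes 0.05 or a number of a turn 8.59, either way. A call with a gripper value outside its range is refused whole. OPENING is the closure, from 0 (fully open) to 1 (shut), set as the call begins (- or left out, the last holds). The fingers move at their own pace and stop on an object; FORCE is the grip in N (left out, the last holds). Time passes only in rows, so rows that do not move let the fingers close. It gives the time, the measured TCP pose, the force and the opening at its end, in the units of the state.
- ctrl.get_obs(): the state, without advancing time (a new reading comes with each control period).
- optics.get_image(name): name is "scene" or "top"; returns (picture, depth): 420x560x3 uint8, red, green, blue; 420x560 float32, m along the optical axis (not along the pixel's ray), 0 where there is no reading.
- optics.get_calibration(name): a dict with "fovy" (degrees; the focal length in pixels is half the picture's height over the tangent of half this angle, whatever the lens; pixels are square), "cx", "cy" (the principal point, pixels), "rvec" (rotation vector, rad) and "tvec" (3), from world to camera coordinates, as OpenCV has them. Camera axes: x right, y down, z forward; pixel columns grow to the right and rows downward; lengths in m; the calibration is good to about 2 mm. A picture is of the moment at which its call begins. get_calibration takes no time and is no camera call.
- ctrl.finish_job(): hands the job in, once; it reports no verdict.
The state is a dict: "t": time; "q": joint angles; "dq": joint speeds; "effort": joint torques, N m; "tool_pos": TCP position; "tool_rot": TCP orientation; "contact_force": force on the tool from outside, world axes, zero at the start; "wrist_torque": the same for the moment, N m; "opening": finger opening in m.
Only numpy, scipy, OpenCV 4.12 (cv2) and the standard library are available. Lean on these libraries where they do the work, as an engineer would, in place of code of your own. Each camera call takes 0.05 s, during which the arm holds its last target. There are 200 camera calls.

## Working session

There is one attempt and no reset: what is moved stays moved. The work goes in short steps, Python scripts to look and compute and a shell command to move; the robot and the scene stay as the last step left them, time stands still between calls to the robot, and variables do not carry over. Pictures are saved under pics/ and viewed, on a budget of 14 in all, crops included, one or two more only if the job needs it, and the job is handed in when it is done.

```bash
mkdir -p pics; cat > h.py <<'E'
import numpy as np,cv2
from station import ctrl,optics
def grab(n):
    im,d=optics.get_image(n); np.savez('%s.npz'%n,im=im,d=d); return im,d
def cal(n):
    c=optics.get_calibration(n); f=210/np.tan(np.radians(c['fovy'])/2)
    R=cv2.Rodrigues(np.array(c['rvec'],float))[0]; return f,c['cx'],c['cy'],R,np.array(c['tvec'],float)
def ray(n,u,v,z):
    f,cx,cy,R,t=cal(n); d=R.T@np.array([(u-cx)/f,(v-cy)/f,1]); o=-R.T@t
    return o+d*(z-o[2])/d[2]
def cloud(n,d):
    f,cx,cy,R,t=cal(n); v,u=np.mgrid[:420,:560]
    P=np.stack([(u-cx)/f*d,(v-cy)/f*d,d],-1); return (P-t)@R
def proj(n,p):
    f,cx,cy,R,t=cal(n); q=R@np.array(p)+t; return f*q[0]/q[2]+cx,f*q[1]/q[2]+cy
E
python3 - <<'E'
from h import *
for n in('scene','top'):
    im,d=grab(n); cv2.imwrite(f'pics/{n}0.png',cv2.resize(im[...,::-1],(784,588),interpolation=cv2.INTER_CUBIC))
    print(optics.get_calibration(n),(d>0).mean())
print(ctrl.get_obs(),ctrl.pinch_z)
E
```

```text
{'fovy': 51.817376229506934, 'cx': 278.34065225664955, 'cy': 215.03538582172004, 'rvec': array([ 0.11730248, -2.85720436,  1.23066683]), 'tvec': array([0.45993732, 0.08017025, 1.22255153])} 0.976437074829932
{'fovy': 48.04726034850079, 'cx': 283.9906305261215, 'cy': 213.55982314442278, 'rvec': array([ 2.19547849, -2.17854384,  0.04749212]), 'tvec': array([-0.01828891,  0.46991255,  1.39864786])} 0.9962202380952381
{'t': 0.1, 'q': array([ 1.14800402e+00,  5.33064154e-02,  1.61417029e+00,  1.79233321e-08,
        1.47599795e+00, -1.18957389e-01]), 'dq': array([ 0.00123585, -0.00213417, -0.00309074,  0.00069886, -0.00012157,
        0.00035086]), 'effort': array([ 5.41888130e-04, -3.94904888e+01, -3.71361065e+01, -7.66657718e-05,
        3.96969772e-03,  1.25004613e-05]), 'tool_pos': array([0.18672767, 0.59585828, 0.23016818]), 'tool_rot': array([-4.75352699e-01, -3.10491098e+00,  2.84798303e-03]), 'contact_force': array([-0.37458823,  0.13987857, -1.18851554]), 'wrist_torque': array([ 0.02565766,  0.04935977, -0.00774758]), 'opening': 0.08534653526111956} 0.0187
```

View pics/top0.png

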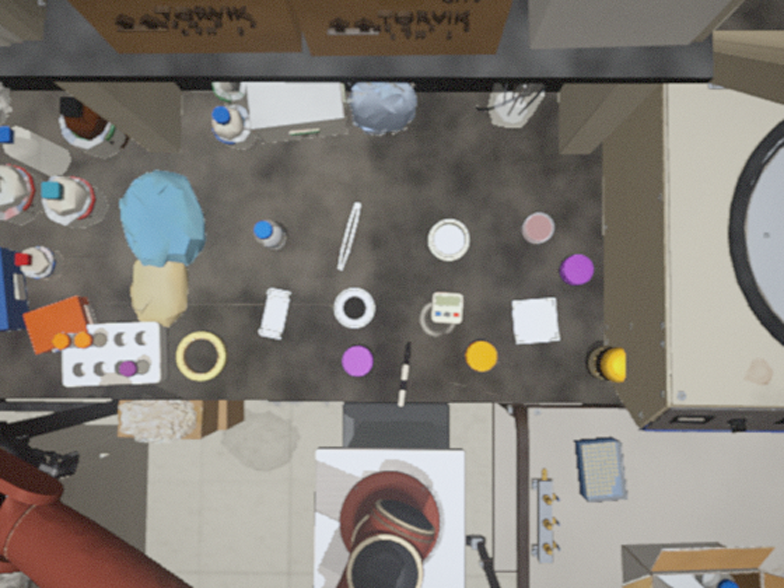

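View pics/scene0.png

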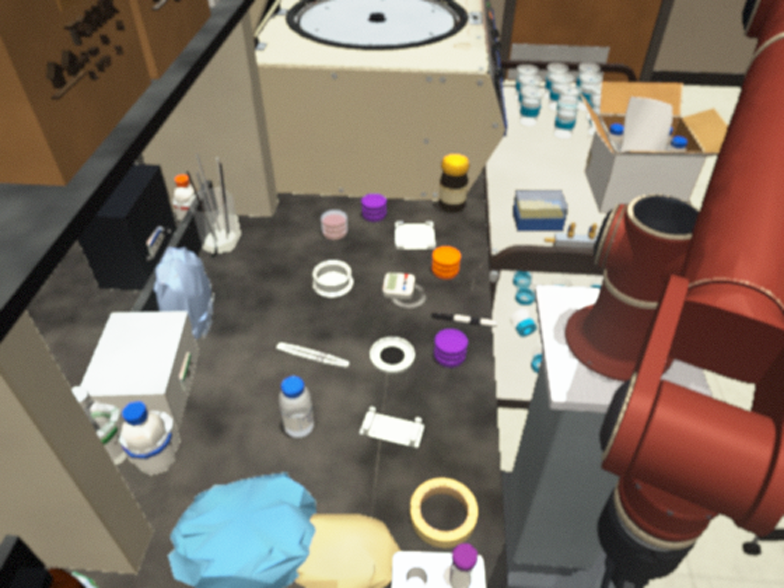

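Top view (display pixels): the blue-capped bottle is at (268,233), forceps at (349,236), timer at (447,307) with a grey ring by it, cup at (449,240), coaster at (354,307), pad at (536,320) and rest at (274,313). The amber bottle is at (607,363) and the tape at (200,356).
Dish candidates are pink (538,228), purple (577,269), purple (357,360) and orange (481,355). The pink one fits the description. I'll confirm it in a crop and measure.

```bash
python3 - <<'E'
from h import *
a=np.load('top.npz');im,d=a['im'],a['d']
P=cloud('top',d)
cv2.imwrite('pics/crop1.png',cv2.resize(im[130:275,170:430][...,::-1],(780,435),interpolation=cv2.INTER_CUBIC))
for nm,(u,v) in dict(bottle=(268,233),dishes=(538,228),forceps=(349,236),timer=(447,307),cup=(449,240),coaster=(354,307),pad=(536,320),rest=(274,313)).items():
    u=int(u/1.4);v=int(v/1.4);w=26
    s=np.s_[v-w:v+w,u-w:u+w]; p=P[s].reshape(-1,3)
    g=p[np.abs(p[:,2])<0.1]; h=g[:,2]; bz=np.median(h); 
    q=p[p[:,2]>bz+0.005]; q=q[np.hypot(*(q[:,:2]-P[v,u,:2]).T)<0.085]
    r=cv2.minAreaRect(q[:,:2].astype(np.float32)*1000)
    print(nm,'bench',bz.round(4),'n',len(q),'rect',np.round(r[0],1),np.round(r[1],1),round(r[2],1),'zmax',np.percentile(q[:,2],95).round(4),'ctr P',P[v,u].round(3))
E
```

```text
bottle bench 0.0016 n 426 rect [605.4 259.1] [137.4 133.5] 0.7 zmax 0.1213 ctr P [0.595 0.245 0.12 ]
dishes bench 0.0019 n 447 rect [ 625.4 -307.4] [150.3 135.9] 50.4 zmax 0.0506 ctr P [ 0.622 -0.308  0.045]
forceps bench 0.0015 n 247 rect [607.9  94. ] [152.7 154.4] 0.0 zmax 0.0132 ctr P [0.608 0.093 0.004]
timer bench 0.0021 n 509 rect [ 461.4 -115.4] [139.2 147.2] 79.4 zmax 0.0247 ctr P [ 0.454 -0.119  0.018]
cup bench 0.002 n 385 rect [ 602.8 -122.1] [143.  140.9] 3.9 zmax 0.0378 ctr P [ 0.6   -0.122  0.006]
coaster bench 0.0022 n 288 rect [452.9  87.1] [151.4 147. ] 9.6 zmax 0.0145 ctr P [0.453 0.082 0.007]
pad bench 0.0024 n 278 rect [ 431.6 -307.5] [129.1 141.5] 87.4 zmax 0.0161 ctr P [ 0.429 -0.309  0.003]
rest bench 0.0018 n 287 rect [446.7 255.2] [147.6 143.4] 81.8 zmax 0.0216 ctr P [0.44  0.254 0.003]
```

View pics/crop1.png

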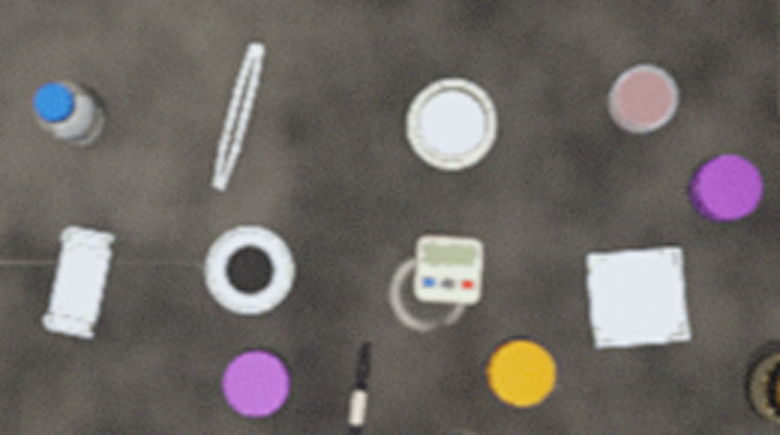

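The crop confirms it: pink-topped stack at crop (644,98), with the purple and orange ones clearly different. I'll refine by masks in both cameras.

```bash
cat > seg.py <<'E'
from h import *
def seg(n,im,pt,z,test,w=40,rect=True):
    u,v=map(int,proj(n,(*pt,z))); u0=max(u-w,0);v0=max(v-w,0)
    c=im[v0:v+w,u0:u+w]; c=cv2.resize(c,None,fx=4,fy=4,interpolation=cv2.INTER_CUBIC)
    m=test(c.astype(int)).astype(np.uint8); m=cv2.morphologyEx(m,cv2.MORPH_OPEN,np.ones((5,5)))
    k,L,S,C=cv2.connectedComponentsWithStats(m)
    ctr=np.array([(u-u0)*4,(v-v0)*4])
    i=1+np.argmin([np.linalg.norm(C[j]-ctr)-S[j,4]*.05 if S[j,4]>150 else 1e9 for j in range(1,k)])
    cs,_=cv2.findContours((L==i).astype(np.uint8),cv2.RETR_EXTERNAL,cv2.CHAIN_APPROX_NONE)
    q=max(cs,key=len)[:,0]; px=(q+.5)/4-.5+[u0,v0]
    w_=np.array([ray(n,a,b,z)[:2] for a,b in px],np.float32)*1000
    r=cv2.minAreaRect(w_); e=cv2.fitEllipse(w_)
    return [np.round(x,1) for x in (r[0],r[1],r[2],e[0],e[1])]
white=lambda c:c.min(2)>150
blue=lambda c:(c[...,2]-c[...,0]>50)
pink=lambda c:(c[...,0]-c[...,1]>18)
O=dict(bottle=((.59,.24),.118,blue),dishes=((.615,-.305),.044,pink),forceps=((.6,.095),.006,white),timer=((.455,-.12),.018,lambda c:(c[...,0]>165)&(c[...,0]-c[...,2]>0)),
 cup=((.60,-.12),.034,white),coaster=((.453,.083),.008,lambda c:c.min(2)>140),pad=((.43,-.308),.006,white),rest=((.443,.254),.01,white))
if __name__=='__main__':
    for n in('top','scene'):
        im=np.load(n+'.npz')['im']
        for k,(p,z,t) in O.items():
            try: print(n,k,*seg(n,im,p,z,t))
            except Exception as e: print(n,k,e)
E
python3 seg.py
python3 - <<'E'
from h import *
a=np.load('top.npz')['im']
def c(p,z):
    u,v=map(int,proj('top',(*p,z))); print(u,v); return cv2.resize(a[v-28:v+28,u-37:u+37][...,::-1],None,fx=5.4,fy=5.4,interpolation=cv2.INTER_CUBIC)
I=[c((.443,.254),.01),c((.605,.095),.008),c((.455,-.12),.018),c((.43,-.308),.01)]
cv2.imwrite('pics/c2.png',np.vstack([np.hstack(I[:2]),np.hstack(I[2:])]))
E
```

```text
top bottle [602.4 255. ] [35.9 37.2] 0.4 [602.1 255.1] [35.9 37.5]
top dishes [ 621.2 -308.1] [52.7 54.1] 63.5 [ 621.4 -308.3] [52.4 54.1]
top forceps [607.3  93. ] [ 22.4 153.5] 75.7 [610.8  92. ] [ 21.6 175.3]
top timer [ 440.8 -108. ] [86.6 90.6] 85.9 [ 445.5 -111.3] [ 71.7 101. ]
top cup [ 596.1 -121. ] [88.8 87.4] 0.3 [ 596.4 -121.2] [87.  89.7]
top coaster [451.8  79.3] [88.  89.6] 0.4 [451.8  79.7] [88.6 89. ]
top pad [ 427.1 -309. ] [95.2 97.3] 5.4 [ 427.1 -309.3] [108.9 110.8]
top rest [438.7 250.6] [ 52.9 106.8] 78.9 [438.9 249.9] [ 55.  129.4]
scene bottle time passes only in moves, steps and waits
scene dishes [ 617.5 -277.4] [55.  99.1] 7.7 [ 616.4 -278. ] [ 56.  103.9]
scene forceps [607.1  92.1] [ 25.5 154.3] 75.3 [611.   90.9] [ 24.8 182.7]
scene timer [ 402.8 -238.2] [133.3 193.1] 4.9 [ 402.7 -254.4] [103.3 215.9]
scene cup [ 594.7 -106.1] [ 86.2 124.5] 12.1 [ 595.2 -105.7] [ 88.3 126. ]
scene coaster [451.2  79.6] [90.  93.1] 4.8 [451.4  79.1] [89.5 93. ]
scene pad [ 426.9 -311. ] [ 97.2 111.8] 4.9 [ 426.6 -310.6] [112.6 120. ]
scene rest [436.9 249.4] [ 62.7 106.9] 78.9 [438.1 252. ] [ 62.7 128.5]
194 221
248 168
319 218
381 227
```

View pics/c2.png

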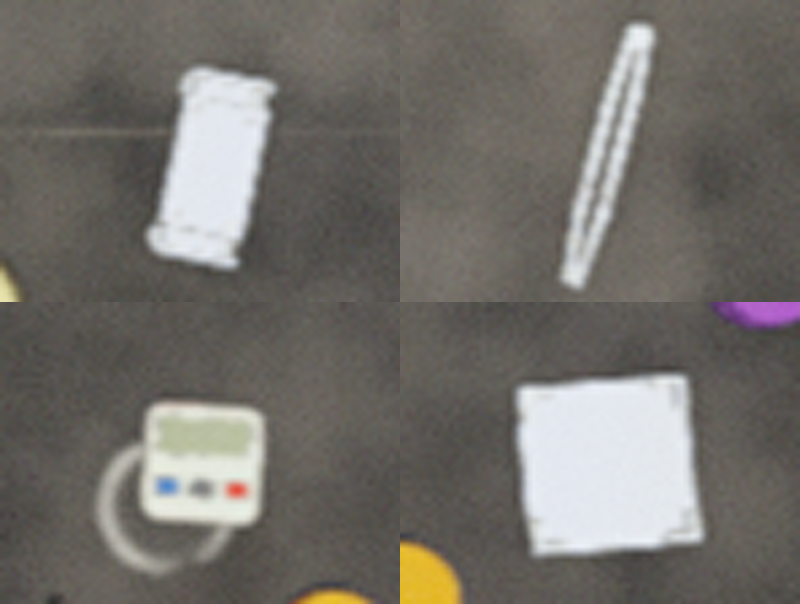

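The crop shows the rest at about (213,168), forceps from (640,35) to (573,280), timer corners near (143,402) to (260,525), and pad corners (518,387), (687,376), (704,541), (533,555). The grey ring looks like a mark on the bench. Next I get the timer pose and check the bottle base.

```bash
cat > plan.py <<'E'
import sys
from h import *
from scipy.spatial.transform import Rotation as Ro
def state():
    o=ctrl.get_obs(); R=Ro.from_rotvec(o['tool_rot']).as_matrix(); return o,R
def show(x=None,y=None,z=None,psi=None):
    o,R=state(); p=o['tool_pos']; y0=R[:,1]; ps=np.degrees(np.arctan2(y0[1],y0[0]))
    print('t',round(o['t'],2),'tcp',p.round(4),'psi',ps.round(2),'down',R[:,2].round(4),'F',np.round(o['contact_force'],1),'op',round(o['opening'],4))
    if x is not None:
        print('tool shift mm now',(R.T@(np.array([x,y,z])-p)*1000).round(1))
        if psi is not None:
            a=np.radians(psi);Rt=np.array([[-np.sin(a),np.cos(a),0],[np.cos(a),np.sin(a),0],[0,0,-1]]).T
            Rt=np.column_stack([np.cross([np.cos(a),np.sin(a),0],[0,0,-1]),[np.cos(a),np.sin(a),0],[0,0,-1]])
            print('turn deg',np.degrees(Ro.from_matrix(R.T@Rt).as_rotvec()).round(2),'then shift mm',(Rt.T@(np.array([x,y,z])-p)*1000).round(1))
if __name__=='__main__': show(*map(float,sys.argv[1:]))
E
python3 - <<'E'
from h import *
def S(name,pts,x0,y0,oy,z,ox=0):
    w=np.array([ray('top',x0+(a-ox)/5.405-.4,y0+(b-oy)/5.393-.4,z)[:2]*1000 for a,b in pts]); e=w[1]-w[0];f=w[2]-w[3];g=w[0]-w[3];h=w[1]-w[2]
    print(name,w.mean(0).round(1),[np.linalg.norm(k).round(1) for k in(e,f,g,h)],[np.degrees(np.arctan2(k[1],k[0])).round(1) for k in(e,f,g,h)])
S('timer',[(145,402),(266,408),(261,526),(140,521)],282,190,302,.018)
S('pad',[(517,387),(687,376),(704,541),(532,555)],344,199,302,.006,400)
f,cx,cy,R,t=cal('top'); print('cam',-R.T@t)
for p in [(.602,.255,0),(.576,.255,0),(.602,.2285,0)]:
    u,v=proj('top',p); print(p,(u-170)*3,(v-130)*3)
    u,v=proj('scene',p); print('scene',u*1.4,v*1.4)
E
python3 plan.py .602 .255 .22 90
```

```text
timer [ 452.3 -119.7] [np.float64(66.8), np.float64(66.6), np.float64(65.9), np.float64(65.3)] [np.float64(-92.4), np.float64(-91.9), np.float64(-2.1), np.float64(-2.3)]
pad [ 427.  -310.1] [np.float64(94.5), np.float64(95.4), np.float64(93.7), np.float64(92.1)] [np.float64(-85.9), np.float64(-84.9), np.float64(5.0), np.float64(5.5)]
cam [ 0.39128571 -0.03251775  1.42239453]
(0.602, 0.255, 0) 77.69545539306847 119.70597041309355
scene 298.9545191513653 425.2637746064715
(0.576, 0.255, 0) 77.22096319691212 145.1596947776945
scene 313.49032800352427 426.2841575737968
(0.602, 0.2285, 0) 103.73036805445506 119.86821373950013
scene 301.73330099346236 413.00872691061954
t 0.1 tcp [0.1867 0.5959 0.2302] psi 72.59 down [-8.0e-04 -1.7e-03 -1.0e+00] F [-0.4  0.1 -1.2] op 0.0853
tool shift mm now [-498.2 -201.    10.4]
turn deg [ -0.1   -0.03 -17.41] then shift mm [-415.3 -340.9   10.2]
```

```bash
python3 -m handwheel '[0,0,-0.02,0,0,-5.8, 0,0,-0.02,0,0,-5.8, 0,0,-0.02,0,0,-5.8, -0.03,-0.025,0,0,0,0, -0.035,-0.029,0,0,0,0, -0.035,-0.029,0,0,0,0, -0.035,-0.029,0,0,0,0, -0.035,-0.029,0,0,0,0, -0.035,-0.029,0,0,0,0, -0.035,-0.029,0,0,0,0, -0.035,-0.029,0,0,0,0, -0.035,-0.029,0,0,0,0, -0.035,-0.029,0,0,0,0, -0.035,-0.029,0,0,0,0, -0.035,-0.026,0,0,0,0, 0,0,0,0,0,0, 0,0,0,0,0,0]' 0 60; python3 plan.py .602 .255 .054 90
```

```text
t: 1.8
tool_pos: [0.6021, 0.2546, 0.2902]
tool_rot: [-0.003, -3.14, 0.0]
contact_force: [0.3, 0.7, -0.0]
opening: 0.0853
t 1.8 tcp [0.6021 0.2546 0.2902] psi 89.89 down [-2.e-03 -1.e-04 -1.e+00] F [ 0.3  0.7 -0. ] op 0.0853
tool shift mm now [ -0.4   0.5 236.2]
turn deg [-0.01 -0.11 -0.11] then shift mm [1.000e-01 4.000e-01 2.362e+02]
```

```bash
python3 -m handwheel '[0,0,0.03,0,0,0, 0,0,0.03,0,0,0, 0,0,0.03,0,0,0, 0,0,0.03,0,0,0, 0,0,0.03,0,0,0, 0,0,0.03,0,0,0, 0,0,0.02,0,0,0, 0,0,0.02,0,0,0, 0,0,0.01,0,0,0, 0,0,0.006,0,0,0, 0,0,0,0,0,0]' 0 60; python3 -m handwheel '[0,0,0,0,0,0, 0,0,0,0,0,0, 0,0,0,0,0,0, 0,0,0,0,0,0, 0,0,0,0,0,0, 0,0,0,0,0,0, 0,0,0,0,0,0, 0,0,0,0,0,0, 0,0,0,0,0,0, 0,0,0,0,0,0, 0,0,0,0,0,0, 0,0,0,0,0,0]' 1 50
```

```text
t: 2.9
tool_pos: [0.6012, 0.2558, 0.055]
tool_rot: [0.001, -3.141, 0.0]
contact_force: [-0.1, -0.7, -0.5]
opening: 0.0857
t: 4.1
tool_pos: [0.6033, 0.2556, 0.0571]
tool_rot: [0.0, 3.139, 0.001]
contact_force: [-0.3, -0.2, 6.0]
opening: 0.051
```

```bash
python3 -m handwheel '[0,0,-0.005,0,0,0, 0,0,-0.01,0,0,0, 0,0,-0.02,0,0,0, 0,0,-0.02,0,0,0, 0,0,-0.02,0,0,0, 0,0,-0.02,0,0,0, 0,0,-0.005,0,0,0, 0,0,0,0,0,0]'; python3 - <<'E'
from h import *
im,d=grab('scene'); cv2.imwrite('pics/s1.png',cv2.resize(im[130:400,100:400][...,::-1],(780,702))[:600])
E
python3 plan.py .596 -.121 .18 90
```

```text
t: 4.9
tool_pos: [0.6023, 0.2554, 0.1564]
tool_rot: [0.0, 3.14, 0.001]
contact_force: [-0.6, 0.2, -1.3]
opening: 0.0508
t 4.95 tcp [0.6016 0.2552 0.1549] psi 89.99 down [-4.e-04 -1.e-04 -1.e+00] F [ 0.2 -0.2 -1.3] op 0.051
tool shift mm now [   5.6 -376.2  -25. ]
turn deg [-0.01 -0.02 -0.01] then shift mm [   5.6 -376.2  -25.1]
```

View pics/s1.png

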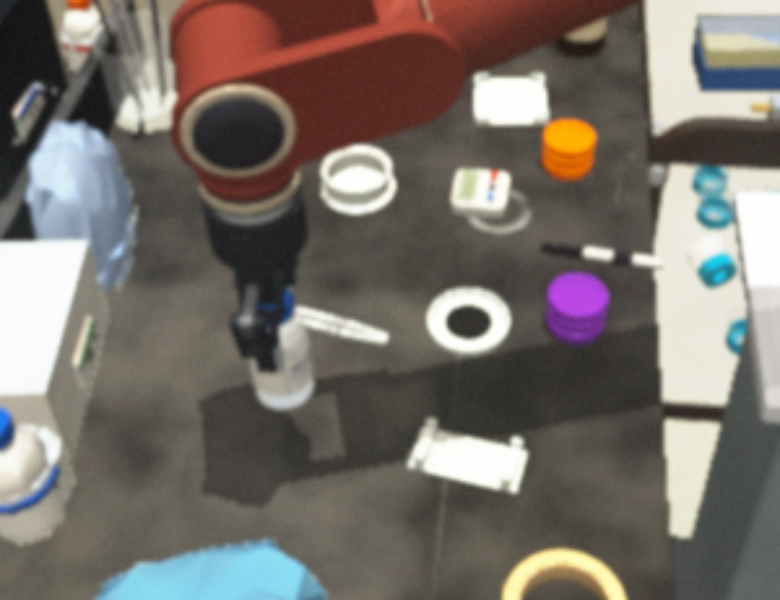

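```bash
python3 -m handwheel '[0,-0.01,-0.005,0,0,0, 0,-0.02,-0.005,0,0,0, 0,-0.02,-0.005,0,0,0, 0,-0.02,-0.005,0,0,0, 0,-0.02,0,0,0,0, 0,-0.02,0,0,0,0, 0,-0.02,0,0,0,0, 0,-0.02,0,0,0,0, 0,-0.02,0,0,0,0, 0,-0.02,0,0,0,0, 0,-0.02,0,0,0,0, 0,-0.02,0,0,0,0, 0,-0.02,0,0,0,0, 0,-0.02,0,0,0,0, 0,-0.01,0,0,0,0, 0,0,0,0,0,0]';python3 - <<'E'
from h import *
a=np.load('top.npz')['im']
# predicted circle overlays for candidate centre
I=cv2.resize(a[150:195,290:350],None,fx=12,fy=12,interpolation=cv2.INTER_CUBIC)[...,::-1].copy()
c=(.599,-.122)
for r,z,col in((.044,0,(0,0,255)),(.041,.034,(0,200,0)),(.037,.034,(255,0,0)),(.034,.004,(255,0,255))):
    pts=[]
    for th in np.linspace(0,2*np.pi,60):
        u,v=proj('top',(c[0]+r*np.cos(th),c[1]+r*np.sin(th),z)); pts.append([(u-290+.5)*12,(v-150+.5)*12])
    cv2.polylines(I,[np.int32(pts)],True,col,1)
cv2.imwrite('pics/cup.png',I)
E
```

```text
t: 6.55
tool_pos: [0.6013, -0.0259, 0.1745]
tool_rot: [-0.003, -3.14, -0.0]
contact_force: [-0.0, 0.3, -1.2]
opening: 0.0512
```

View pics/cup.png

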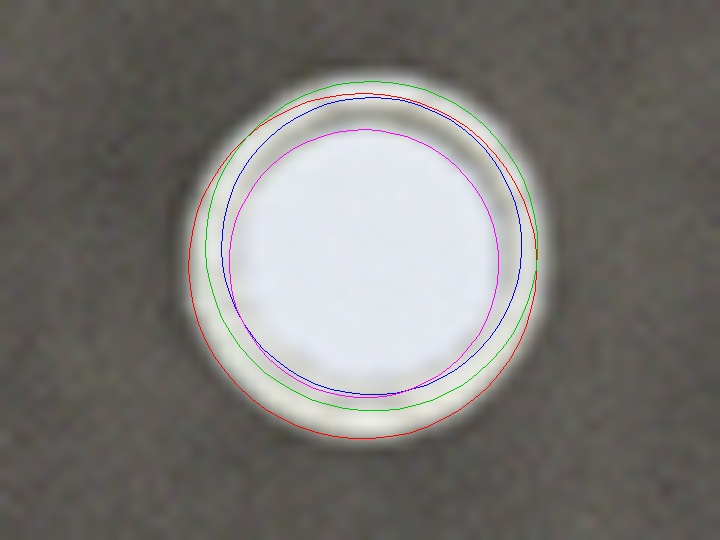

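```bash
python3 -m handwheel '[0,-0.02,0,0,0,0, 0,-0.02,0,0,0,0, 0,-0.02,0,0,0,0, 0,-0.02,0,0,0,0, 0,-0.0165,0,0,0,0, 0,0,0,0,0,0, 0,0,0.01,0,0,0, 0,0,0.02,0,0,0, 0,0,0.02,0,0,0, 0,0,0.01,0,0,0, 0,0,0,0,0,0, 0,0,0,0,0,0]';python3 plan.py .601 -.1225 .061 90
```

```text
t: 7.75
tool_pos: [0.6021, -0.1207, 0.1155]
tool_rot: [-0.001, 3.141, 0.0]
contact_force: [-0.4, -0.1, -0.7]
opening: 0.0509
t 7.75 tcp [ 0.6021 -0.1207  0.1155] psi 90.03 down [ 2.e-04  1.e-04 -1.e+00] F [-0.4 -0.1 -0.7] op 0.0509
tool shift mm now [ 1.1 -1.8 54.5]
turn deg [0.01 0.01 0.03] then shift mm [ 1.1 -1.8 54.5]
```

```bash
python3 -m handwheel '[0.001,-0.001,0.01,0,0,0, 0,0,0.01,0,0,0, 0,0,0.01,0,0,0, 0,0,0.01,0,0,0, 0,0,0.005,0,0,0, 0,0,0.003,0,0,0, 0,0,0.002,0,0,0, 0,0,0.001,0,0,0, 0,0,0,0,0,0, 0,0,0,0,0,0]'; python3 plan.py .601 -.1225 .061 90
python3 -m handwheel '[0,0,0.001,0,0,0, 0,0,0.001,0,0,0, 0,0,0,0,0,0,0,0,0,0,0,0]'; python3 plan.py .601 -.1225 .061 90
```

```text
t: 8.75
tool_pos: [0.6012, -0.1223, 0.0647]
tool_rot: [0.0, 3.141, -0.0]
contact_force: [0.8, 0.4, -0.7]
opening: 0.0507
t 8.75 tcp [ 0.6012 -0.1223  0.0647] psi 90.0 down [ 7.e-04 -2.e-04 -1.e+00] F [ 0.8  0.4 -0.7] op 0.0507
tool shift mm now [ 0.2 -0.2  3.7]
turn deg [-0.01  0.04 -0.  ] then shift mm [ 0.2 -0.2  3.7]
t: 9.15
tool_pos: [0.6008, -0.1222, 0.0622]
tool_rot: [-0.0, -3.141, -0.0]
contact_force: [-0.2, 0.6, -0.2]
opening: 0.051
t 9.15 tcp [ 0.6008 -0.1222  0.0622] psi 89.99 down [-2.e-04  0.e+00 -1.e+00] F [-0.2  0.6 -0.2] op 0.051
tool shift mm now [-0.2 -0.3  1.2]
turn deg [ 0.   -0.01 -0.01] then shift mm [-0.2 -0.3  1.2]
```

```bash
python3 -m handwheel '[0,0,0.001,0,0,0, 0,0,0,0,0,0,0,0,0,0,0,0]';python3 -m handwheel '[0,0,0.001,0,0,0, 0,0,0,0,0,0,0,0,0,0,0,0]';python3 -m handwheel '[0,0,0.001,0,0,0, 0,0,0,0,0,0,0,0,0,0,0,0]'
```

```text
t: 9.45
tool_pos: [0.6009, -0.1222, 0.0613]
tool_rot: [-0.0, -3.141, -0.0]
contact_force: [-0.5, 0.1, -1.6]
opening: 0.0509
t: 9.75
tool_pos: [0.6012, -0.1222, 0.0612]
tool_rot: [0.0, 3.141, -0.0]
contact_force: [-2.2, 1.6, 5.5]
opening: 0.0505
t: 10.05
tool_pos: [0.6015, -0.1223, 0.0612]
tool_rot: [0.0, 3.141, -0.0]
contact_force: [-5.0, 1.5, 9.8]
opening: 0.0511
```

```bash
python3 -m handwheel '[0,0,-0.001,0,0,0, 0,0,0,0,0,0,0,0,0,0,0,0, 0,0,0,0,0,0, 0,0,0,0,0,0, 0,0,0,0,0,0, 0,0,0,0,0,0, 0,0,-0.01,0,0,0, 0,0,-0.02,0,0,0, 0,0,-0.02,0,0,0, 0,0,-0.03,0,0,0, 0,0,-0.03,0,0,0, 0,0,-0.03,0,0,0]' 0;python3 -m handwheel '[0,-0.02,0,0,0,0, -0.005,-0.03,0,0,0,0, -0.005,-0.03,0,0,0,0, -0.005,-0.03,0,0,0,0, -0.005,-0.03,0,0,0,0, 0,-0.03,0,0,0,0, 0,-0.016,0,0,0,0, 0,0,0,0,0,0, 0,0,0,0,0,0]'; python3 - <<'E'
from h import *
im,d=grab('scene'); cv2.imwrite('pics/s2.png',cv2.resize(im[130:300,160:360][...,::-1],(700,595),interpolation=cv2.INTER_CUBIC))
E
python3 plan.py .621 -.308 .015 90
```

```text
t: 11.35
tool_pos: [0.6009, -0.1222, 0.2024]
tool_rot: [0.0, 3.141, -0.0]
contact_force: [0.5, -0.2, 0.9]
opening: 0.0855
t: 12.25
tool_pos: [0.6209, -0.3075, 0.2005]
tool_rot: [0.0, 3.141, 0.001]
contact_force: [-0.5, 0.2, -0.5]
opening: 0.0852
t 12.3 tcp [ 0.6209 -0.307   0.2004] psi 90.04 down [-0.e+00  7.e-04 -1.e+00] F [-0.4  0.  -0.2] op 0.0854
tool shift mm now [-1.000e-01 -1.100e+00  1.854e+02]
turn deg [ 0.04 -0.    0.04] then shift mm [-1.000e-01 -1.000e+00  1.854e+02]
```

View pics/s2.png

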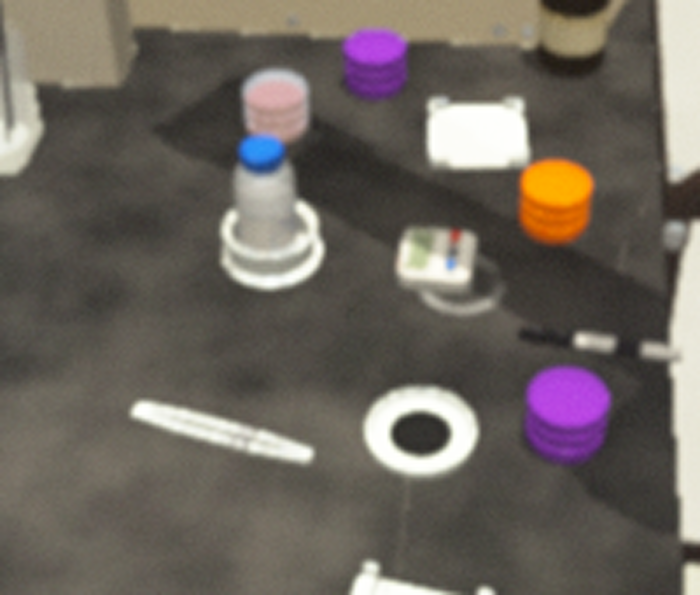

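The bottle stands upright in the cup (crop ~(265,190)), and the pink stack is free at (275,105). Down to the dishes.

```bash
python3 -m handwheel '[0,-0.0005,0.03,0,0,0, 0,0,0.03,0,0,0, 0,0,0.03,0,0,0, 0,0,0.03,0,0,0, 0,0,0.02,0,0,0, 0,0,0.02,0,0,0, 0,0,0.015,0,0,0, 0,0,0.01,0,0,0, 0,0,0,0,0,0]' 0 40;python3 -m handwheel '[0,0,0,0,0,0, 0,0,0,0,0,0, 0,0,0,0,0,0, 0,0,0,0,0,0, 0,0,0,0,0,0, 0,0,0,0,0,0, 0,0,0,0,0,0, 0,0,0,0,0,0, 0,0,0,0,0,0, 0,0,0,0,0,0]' 1 40; python3 -m handwheel '[0,0,-0.005,0,0,0, 0,0,-0.01,0,0,0, 0,0,-0.02,0,0,0, 0,0,-0.02,0,0,0, 0,0,-0.02,0,0,0, 0,0,-0.02,0,0,0, 0,0,-0.02,0,0,0,0,0,-0.02,0,0,0, 0,0,-0.02,0,0,0, 0,0,-0.02,0,0,0, 0,0,-0.01,0,0,0, 0,0,0,0,0,0]';python3 plan.py .452 .0795 .2 90
```

```text
t: 13.2
tool_pos: [0.6201, -0.3074, 0.0137]
tool_rot: [0.001, -3.139, -0.003]
contact_force: [-0.3, 0.7, -0.4]
opening: 0.0852
t: 14.2
tool_pos: [0.622, -0.3095, 0.0173]
tool_rot: [0.0, 3.139, -0.003]
contact_force: [0.6, 0.3, 6.3]
opening: 0.0603
t: 15.4
tool_pos: [0.6216, -0.3092, 0.2027]
tool_rot: [0.0, 3.139, -0.003]
contact_force: [0.1, 0.7, -0.8]
opening: 0.0601
t 15.4 tcp [ 0.6216 -0.3092  0.2027] psi 89.99 down [ 0.003 -0.002 -1.   ] F [ 0.1  0.7 -0.8] op 0.0601
tool shift mm now [169.6 388.7   1.4]
turn deg [-0.11  0.17 -0.01] then shift mm [169.6 388.7   2.7]
```

```bash
python3 -m handwheel '[0.004,0.01,0,0,0,0, 0.009,0.02,0,0,0,0, 0.009,0.02,0,0,0,0, 0.009,0.02,0,0,0,0, 0.009,0.02,0,0,0,0, 0.009,0.02,0,0,0,0, 0.009,0.02,0,0,0,0, 0.009,0.02,0,0,0,0, 0.009,0.02,0,0,0,0, 0.009,0.02,0,0,0,0, 0.009,0.02,0,0,0,0, 0.009,0.02,0,0,0,0, 0.009,0.02,0,0,0,0, 0.009,0.02,0,0,0,0, 0.009,0.02,0,0,0,0, 0.009,0.02,0,0,0,0, 0.009,0.02,0,0,0,0, 0.009,0.02,0,0,0,0, 0.009,0.02,0,0,0,0, 0.004,0.019,0,0,0,0]'; python3 -m handwheel '[0,0,0,0,0,0, 0,0,0.02,0,0,0, 0,0,0.03,0,0,0, 0,0,0.03,0,0,0, 0,0,0.03,0,0,0, 0,0,0.02,0,0,0, 0,0,0.01,0,0,0, 0,0,0,0,0,0, 0,0,0,0,0,0]';python3 - <<'E'
from h import *
im,d=grab('scene'); cv2.imwrite('pics/s3.png',cv2.resize(im[170:320,180:380][...,::-1],(800,600),interpolation=cv2.INTER_CUBIC))
E
python3 plan.py .452 .0795 .0215 90
```

```text
t: 17.4
tool_pos: [0.4487, 0.0815, 0.1982]
tool_rot: [0.0, -3.138, -0.0]
contact_force: [0.8, 0.5, 0.1]
opening: 0.0602
t: 18.3
tool_pos: [0.4513, 0.0802, 0.0609]
tool_rot: [0.0, 3.141, -0.0]
contact_force: [0.0, 0.1, -0.5]
opening: 0.0599
t 18.35 tcp [0.4519 0.0802 0.0615] psi 89.99 down [ 0.0021 -0.     -1.    ] F [ 0.5  0.2 -0.3] op 0.0605
tool shift mm now [-0.1 -0.7 40. ]
turn deg [-0.    0.12 -0.01] then shift mm [-0.1 -0.7 40. ]
```

View pics/s3.png

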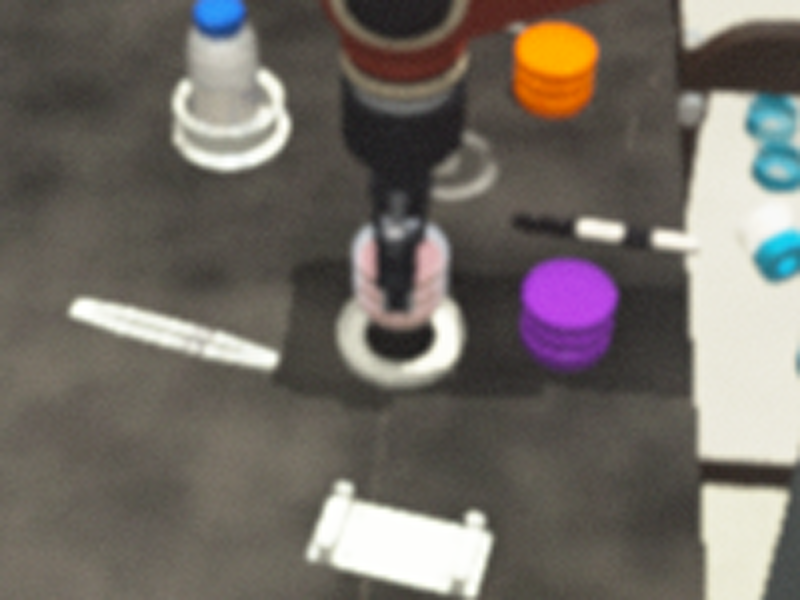

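The stack is gripped upright over the coaster (crop (400,330)). Lowering.

```bash
python3 -m handwheel '[0,-0.0005,0.01,0,0,0, 0,0,0.01,0,0,0, 0,0,0.01,0,0,0, 0,0,0.005,0,0,0, 0,0,0.002,0,0,0, 0,0,0.001,0,0,0, 0,0,0,0,0,0, 0,0,0,0,0,0]';python3 -m handwheel '[0,0,0.001,0,0,0, 0,0,0,0,0,0,0,0,0,0,0,0]';python3 -m handwheel '[0,0,0.001,0,0,0, 0,0,0,0,0,0,0,0,0,0,0,0]'; python3 plan.py .452 .0795 .0215 90
```

```text
t: 19.15
tool_pos: [0.4512, 0.0799, 0.0227]
tool_rot: [0.0, 3.141, 0.0]
contact_force: [0.0, -0.1, -0.2]
opening: 0.0598
t: 19.45
tool_pos: [0.4509, 0.0798, 0.0214]
tool_rot: [0.0, 3.141, -0.0]
contact_force: [-0.5, 0.4, -0.5]
opening: 0.0601
t: 19.75
tool_pos: [0.451, 0.0799, 0.0212]
tool_rot: [-0.0, -3.141, 0.0]
contact_force: [-4.2, 0.2, 6.7]
opening: 0.0606
t 19.75 tcp [0.451  0.0799 0.0212] psi 90.0 down [-5.e-04 -1.e-04 -1.e+00] F [-4.2  0.2  6.7] op 0.0606
tool shift mm now [-1.  -0.4 -0.3]
turn deg [-0.   -0.03 -0.  ] then shift mm [-1.  -0.4 -0.3]
```

```bash
python3 -m handwheel '[0,0,-0.001,0,0,0, 0,0,0,0,0,0,0,0,0,0,0,0, 0,0,0,0,0,0, 0,0,0,0,0,0, 0,0,0,0,0,0, 0,0,-0.01,0,0,0, 0,0,-0.02,0,0,0, 0,0,-0.02,0,0,0, 0,0,-0.03,0,0,0, 0,0,-0.03,0,0,0, 0,0,-0.03,0,0,0, 0,0,-0.02,0,0,0]' 0;python3 -m handwheel '[0,-0.02,0,0,0,0, 0,-0.03,0,0,0,0, 0,-0.03,0,0,0,0, 0,-0.03,0,0,0,0, 0,-0.03,0,0,0,0, 0,-0.03,0,0,0,0, 0,-0.03,0,0,0,2.3, 0,0,0,0,0,0, 0,0,0,0,0,0]'; python3 - <<'E'
from h import *
im,d=grab('scene'); im2,_=grab('top')
f=lambda a:cv2.resize(a[...,::-1],(400,400),interpolation=cv2.INTER_CUBIC)
cv2.imwrite('pics/s4.png',np.hstack([f(im[180:300,220:340]),f(im2[185:255,220:290])]))
E
python3 plan.py .452 -.120 .002 87.7
```

```text
t: 21.05
tool_pos: [0.4518, 0.0799, 0.1848]
tool_rot: [0.0, 3.138, 0.0]
contact_force: [-0.1, -0.9, 1.0]
opening: 0.0854
t: 21.95
tool_pos: [0.4509, -0.1204, 0.1819]
tool_rot: [0.065, 3.14, 0.0]
contact_force: [-0.1, -0.3, -0.6]
opening: 0.0853
t 22.05 tcp [ 0.4509 -0.1195  0.1816] psi 87.75 down [ 2.e-04  2.e-04 -1.e+00] F [-0.5 -0.2  0.1] op 0.085
tool shift mm now [ -1.1  -0.5 179.6]
turn deg [0.01 0.01 0.05] then shift mm [ -1.1  -0.4 179.6]
```

View pics/s4.png

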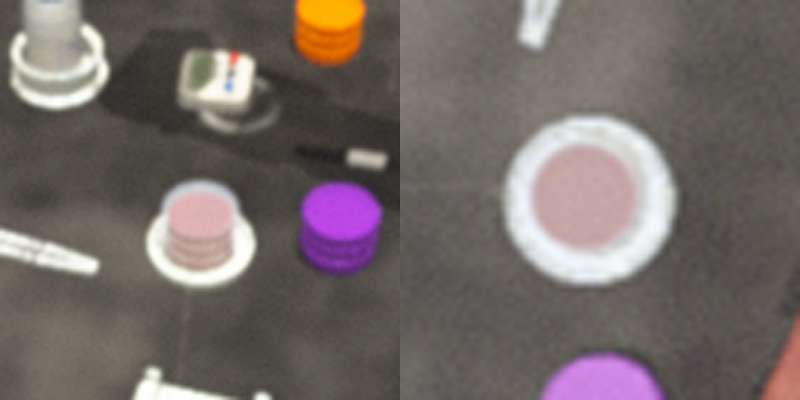

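The stack sits upright and centred on the coaster: pink at (585,197) against ring centre (591,200), which matches the parallax. Now the timer.

```bash
python3 -m handwheel '[-0.001,-0.0005,0.03,0,0,0, 0,0,0.03,0,0,0, 0,0,0.03,0,0,0, 0,0,0.03,0,0,0, 0,0,0.02,0,0,0, 0,0,0.02,0,0,0, 0,0,0.012,0,0,0, 0,0,0.005,0,0,0, 0,0,0.0015,0,0,0, 0,0,0,0,0,0]' 0 30;python3 -m handwheel '[0,0,0,0,0,0, 0,0,0,0,0,0, 0,0,0,0,0,0, 0,0,0,0,0,0, 0,0,0,0,0,0, 0,0,0,0,0,0, 0,0,0,0,0,0, 0,0,0,0,0,0]' 1 40; python3 plan.py .452 -.120 .002 87.7
```

```text
t: 23.05
tool_pos: [0.4525, -0.1208, 0.0035]
tool_rot: [0.063, 3.14, -0.001]
contact_force: [0.6, 0.6, 0.3]
opening: 0.0854
t: 23.85
tool_pos: [0.453, -0.1212, 0.0042]
tool_rot: [0.063, 3.139, -0.001]
contact_force: [-0.5, 0.5, 7.0]
opening: 0.0642
t 23.85 tcp [ 0.453  -0.1212  0.0042] psi 87.69 down [ 2.2e-03 -8.0e-04 -1.0e+00] F [-0.5  0.5  7. ] op 0.0642
tool shift mm now [1.1 1.2 2.2]
turn deg [-0.04  0.13 -0.01] then shift mm [1.1 1.2 2.2]
```

```bash
python3 -m handwheel '[0,0,-0.005,0,0,0, 0,0,-0.01,0,0,0, 0,0,-0.02,0,0,0, 0,0,-0.02,0,0,0, 0,0,-0.02,0,0,0, 0,0,-0.02,0,0,0, 0,0,-0.015,0,0,0, 0,0,0,0,0,-3.75, 0,0,0,0,0,-3.75, 0,0,0,0,0,0]';python3 plan.py .4275 -.310 .06 95.2
```

```text
t: 24.85
tool_pos: [0.4517, -0.1207, 0.1133]
tool_rot: [-0.142, 3.138, -0.0]
contact_force: [-0.6, 1.2, -1.0]
opening: 0.0646
t 24.85 tcp [ 0.4517 -0.1207  0.1133] psi 95.18 down [ 4.e-04 -2.e-04 -1.e+00] F [-0.6  1.2 -1. ] op 0.0646
tool shift mm now [  41.3 -186.4   53.3]
turn deg [-0.01  0.02 -0.02] then shift mm [  41.3 -186.4   53.3]
```

```bash
python3 -m handwheel '[0.003,-0.01,0,0,0,0, 0.004,-0.02,0,0,0,0, 0.004,-0.02,0,0,0,0, 0.005,-0.02,0,0,0,0, 0.005,-0.02,0,0,0,0, 0.005,-0.02,0,0,0,0, 0.005,-0.02,0,0,0,0, 0.005,-0.02,0,0,0,0, 0.005,-0.02,0,0,0,0, 0,-0.016,0,0,0,0, 0,0,0,0,0,0, 0,0,0.02,0,0,0, 0,0,0.03,0,0,0, 0,0,0.02,0,0,0, 0,0,0.01,0,0,0, 0,0,0,0,0,0, 0,0,0,0,0,0]';python3 - <<'E'
from h import *
im,d=grab('scene'); cv2.imwrite('pics/s5.png',cv2.resize(im[130:230,230:365][...,::-1],(800,592),interpolation=cv2.INTER_CUBIC))
E
python3 plan.py .4275 -.310 .0082 95.2
```

```text
t: 26.55
tool_pos: [0.4284, -0.3098, 0.0336]
tool_rot: [-0.143, 3.138, -0.001]
contact_force: [0.6, -0.2, -1.4]
opening: 0.0646
t 26.6 tcp [ 0.4288 -0.3102  0.0342] psi 95.21 down [ 0.0017 -0.0016 -1.    ] F [ 0.5  0.1 -0.5] op 0.0647
tool shift mm now [ 1.3  0.4 26. ]
turn deg [-0.1   0.09  0.01] then shift mm [ 1.2  0.3 26. ]
```

View pics/s5.png

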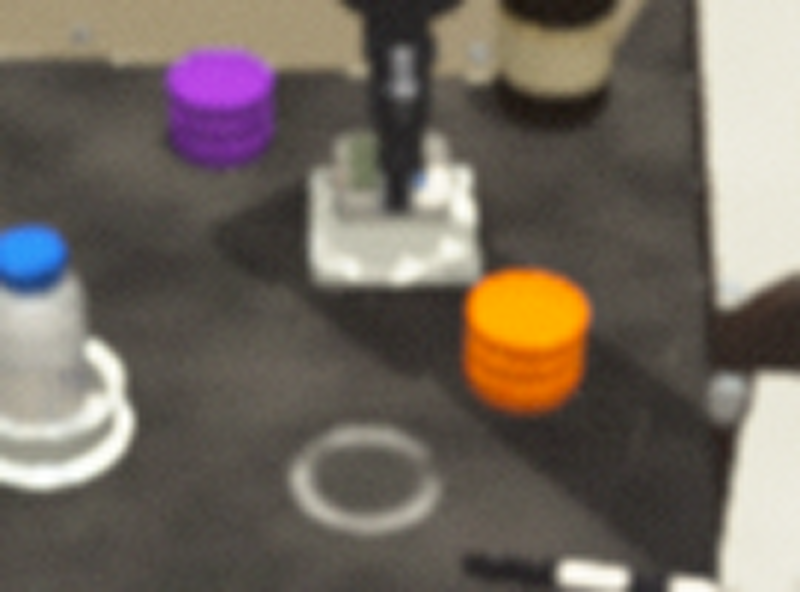

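The timer is held level over the pad (crop (390,190)), with the stain ring left behind. Lowering.

```bash
python3 -m handwheel '[0.001,0,0.01,0,0,0, 0,0,0.008,0,0,0, 0,0,0.004,0,0,0, 0,0,0.002,0,0,0, 0,0,0,0,0,0, 0,0,0,0,0,0]';python3 -m handwheel '[0,0,0.001,0,0,0, 0,0,0,0,0,0,0,0,0,0,0,0]';python3 -m handwheel '[0,0,0.001,0,0,0, 0,0,0,0,0,0,0,0,0,0,0,0]'; python3 plan.py .4275 -.310 .0082 95.2
```

```text
t: 27.2
tool_pos: [0.427, -0.3099, 0.0088]
tool_rot: [-0.142, 3.138, -0.0]
contact_force: [-0.2, -0.1, -0.8]
opening: 0.0644
t: 27.5
tool_pos: [0.4271, -0.31, 0.0082]
tool_rot: [-0.142, 3.138, -0.001]
contact_force: [-0.9, 0.6, 3.3]
opening: 0.0646
t: 27.8
tool_pos: [0.4271, -0.31, 0.0082]
tool_rot: [0.143, -3.138, 0.0]
contact_force: [-3.5, 3.6, 10.7]
opening: 0.0644
t 27.8 tcp [ 0.4271 -0.31    0.0082] psi 95.2 down [-2.e-04 -0.e+00 -1.e+00] F [-3.5  3.6 10.7] op 0.0644
tool shift mm now [-0.4 -0.   0. ]
turn deg [-0.   -0.01  0.  ] then shift mm [-0.4 -0.   0. ]
```

```bash
python3 -m handwheel '[0,0,-0.001,0,0,0, 0,0,0,0,0,0,0,0,0,0,0,0, 0,0,0,0,0,0, 0,0,0,0,0,0, 0,0,-0.01,0,0,0, 0,0,-0.02,0,0,0, 0,0,-0.03,0,0,0, 0,0,-0.03,0,0,0, 0,0,-0.04,0,0,0, 0,0,-0.04,0,0,0, 0,0,-0.02,0,0,0, 0,0,0,0,0,6.6,0,0,0,0,0,6.6, 0,0,0,0,0,6.5, 0,0,0,0,0,0]' 0;python3 plan.py .607 .0927 .2 75.5
```

```text
t: 29.4
tool_pos: [0.4269, -0.3098, 0.1986]
tool_rot: [0.396, 3.116, -0.001]
contact_force: [-0.6, 0.1, 0.3]
opening: 0.0854
t 29.4 tcp [ 0.4269 -0.3098  0.1986] psi 75.51 down [ 7.e-04 -6.e-04 -1.e+00] F [-0.6  0.1  0.3] op 0.0854
tool shift mm now [-73.7 434.7  -1.5]
turn deg [-0.03  0.05  0.01] then shift mm [-73.6 434.8  -1.4]
```

```bash
python3 -m handwheel '[-0.005,0.02,0,0,0,0, -0.005,0.03,0,0,0,0, -0.005,0.03,0,0,0,0, -0.005,0.03,0,0,0,0, -0.005,0.03,0,0,0,0, -0.005,0.03,0,0,0,0, -0.005,0.03,0,0,0,0, -0.005,0.03,0,0,0,0, -0.005,0.03,0,0,0,0, -0.005,0.03,0,0,0,0, -0.005,0.03,0,0,0,0, -0.005,0.03,0,0,0,0, -0.005,0.03,0,0,0,0, -0.005,0.03,0,0,0,0, -0.0035,0.025,0,0,0,0, 0,0,0,0,0,0, 0,0,0.03,0,0,0, 0,0,0.03,0,0,0, 0,0,0.03,0,0,0, 0,0,0,0,0,0]';python3 - <<'E'
from h import *
im,d=grab('scene'); im2,_=grab('top')
f=lambda a:cv2.resize(a[...,::-1],(400,400),interpolation=cv2.INTER_CUBIC)
cv2.imwrite('pics/s6.png',np.hstack([f(im[190:290,170:270]),f(im2[187:267,340:420])]))
E
python3 plan.py .607 .0927 .003 75.5
```

```text
t: 31.4
tool_pos: [0.6031, 0.0921, 0.1026]
tool_rot: [-0.394, -3.107, 0.003]
contact_force: [-0.2, 0.2, -0.5]
opening: 0.0855
t 31.5 tcp [0.6067 0.0924 0.1079] psi 75.52 down [-1.e-03 -2.e-04 -1.e+00] F [-0.4 -0.   0.7] op 0.0852
tool shift mm now [ -0.4   0.4 104.9]
turn deg [-0.03 -0.05  0.02] then shift mm [ -0.3   0.4 104.9]
```

View pics/s6.png

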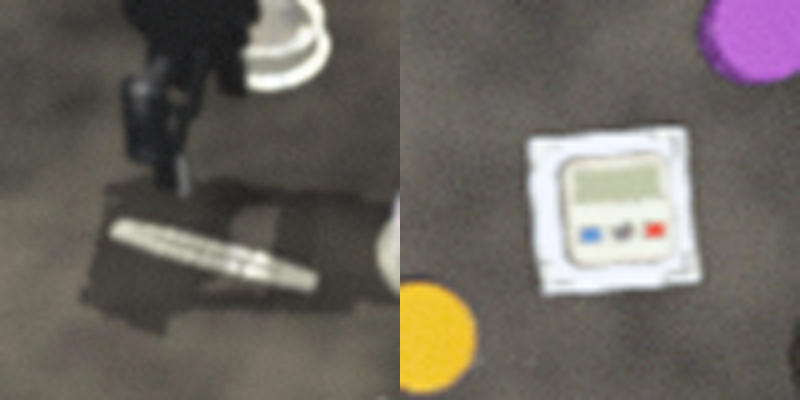

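The timer sits square and central on the pad: timer (620,211), pad (615,211). The gripper is above the forceps, so I descend.

```bash
python3 -m handwheel '[0,0,0.03,0,0,0, 0,0,0.03,0,0,0, 0,0,0.02,0,0,0, 0,0,0.015,0,0,0, 0,0,0.006,0,0,0, 0,0,0.004,0,0,0, 0,0,0,0,0,0, 0,0,0,0,0,0]' 0 30;python3 -m handwheel '[0,0,0,0,0,0, 0,0,0,0,0,0, 0,0,0,0,0,0, 0,0,0,0,0,0, 0,0,0,0,0,0, 0,0,0,0,0,0, 0,0,0,0,0,0, 0,0,0,0,0,0, 0,0,0,0,0,0, 0,0,0,0,0,0, 0,0,0,0,0,0, 0,0,0,0,0,0,0,0,0,0,0,0, 0,0,0,0,0,0]' 1 30; python3 plan.py .607 .0927 .003 75.5
```

```text
t: 32.3
tool_pos: [0.608, 0.093, 0.0041]
tool_rot: [0.396, 3.114, 0.001]
contact_force: [-0.5, 0.4, 1.6]
opening: 0.0857
t: 33.7
tool_pos: [0.6072, 0.093, 0.003]
tool_rot: [0.397, 3.116, 0.0]
contact_force: [-0.1, 0.4, 3.6]
opening: 0.0169
t 33.7 tcp [0.6072 0.093  0.003 ] psi 75.5 down [ 5.e-04 -0.e+00 -1.e+00] F [-0.1  0.4  3.6] op 0.0169
tool shift mm now [ 0.1 -0.3  0. ]
turn deg [ 0.01  0.03 -0.  ] then shift mm [ 0.1 -0.3  0. ]
```

```bash
python3 -m handwheel '[0,0,-0.005,0,0,0, 0,0,-0.01,0,0,0, 0,0,-0.02,0,0,0, 0,0,-0.02,0,0,0, 0,0,-0.03,0,0,0, 0,0,-0.02,0,0,0, 0,0,0,0,0,-3.4, 0,0,0,0,0,0,0,0,0,0,0,0]';python3 plan.py .4385 .2505 .06 78.9
```

```text
t: 34.6
tool_pos: [0.6065, 0.093, 0.1075]
tool_rot: [-0.306, -3.126, 0.0]
contact_force: [-0.8, 0.1, -0.7]
opening: 0.0167
t 34.6 tcp [0.6065 0.093  0.1075] psi 78.83 down [-9.e-04 -0.e+00 -1.e+00] F [-0.8  0.1 -0.7] op 0.0167
tool shift mm now [195.3 122.   47.7]
turn deg [-0.01 -0.05 -0.07] then shift mm [195.1 122.2  47.5]
```

```bash
python3 -m handwheel '[0.008,0.005,0,0,0,0, 0.016,0.01,0,0,0,0, 0.016,0.01,0,0,0,0, 0.016,0.01,0,0,0,0, 0.016,0.01,0,0,0,0, 0.016,0.01,0,0,0,0, 0.016,0.01,0,0,0,0, 0.016,0.01,0,0,0,0, 0.016,0.01,0,0,0,0, 0.016,0.01,0,0,0,0, 0.016,0.01,0,0,0,0, 0.016,0.01,0,0,0,0, 0.011,0.007,0,0,0,0, 0,0,0,0,0,0, 0,0,0.02,0,0,0, 0,0,0.02,0,0,0, 0,0,0.01,0,0,0, 0,0,0,0,0,0, 0,0,0,0,0,0]';python3 - <<'E'
from h import *
im,d=grab('scene'); cv2.imwrite('pics/s7.png',cv2.resize(im[245:345,220:340][...,::-1],(720,600),interpolation=cv2.INTER_CUBIC))
E
python3 plan.py .4385 .2505 .017 78.9
```

```text
t: 36.5
tool_pos: [0.4396, 0.2501, 0.0582]
tool_rot: [0.305, 3.126, 0.0]
contact_force: [0.5, 0.1, 0.6]
opening: 0.0165
t 36.55 tcp [0.44   0.2504 0.0587] psi 78.87 down [ 1.4e-03  5.0e-04 -1.0e+00] F [-0.3  0.   0. ] op 0.0167
tool shift mm now [ 1.6 -0.2 41.7]
turn deg [ 0.04  0.08 -0.03] then shift mm [ 1.5 -0.2 41.7]
```

View pics/s7.png

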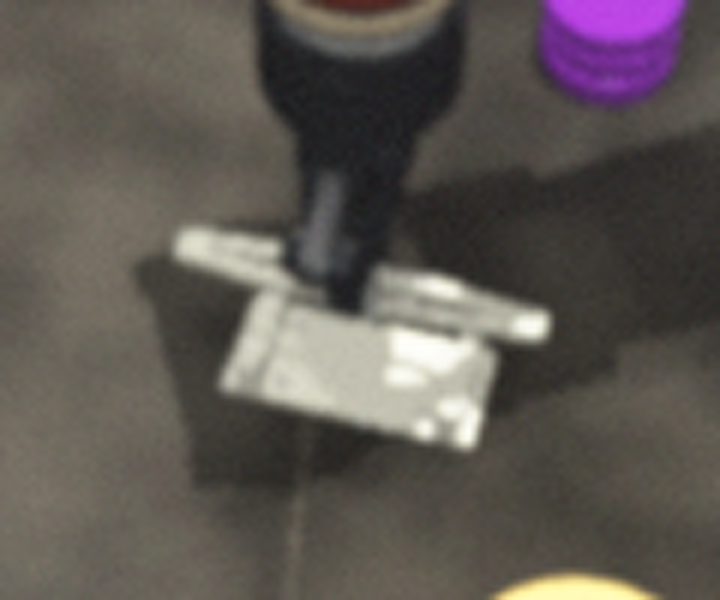

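The forceps are held level and parallel above the rest. Lowering onto the notches.

```bash
python3 -m handwheel '[0.001,0,0.01,0,0,0, 0,0,0.015,0,0,0, 0,0,0.01,0,0,0, 0,0,0.004,0,0,0, 0,0,0,0,0,0, 0,0,0,0,0,0]';python3 -m handwheel '[0,0,0.001,0,0,0, 0,0,0,0,0,0,0,0,0,0,0,0]';python3 -m handwheel '[0,0,0.001,0,0,0, 0,0,0,0,0,0,0,0,0,0,0,0]';  python3 plan.py .4385 .2505 .017 78.9
```

```text
t: 37.15
tool_pos: [0.4381, 0.2505, 0.0185]
tool_rot: [-0.304, -3.127, 0.0]
contact_force: [0.1, -0.5, -0.7]
opening: 0.0166
t: 37.45
tool_pos: [0.4382, 0.2505, 0.0179]
tool_rot: [0.304, 3.127, 0.0]
contact_force: [-0.4, 0.1, -0.0]
opening: 0.0163
t: 37.75
tool_pos: [0.4384, 0.2505, 0.017]
tool_rot: [0.304, 3.126, 0.0]
contact_force: [-0.3, -0.6, 0.7]
opening: 0.0169
t 37.75 tcp [0.4384 0.2505 0.017 ] psi 78.89 down [ 5.e-04  2.e-04 -1.e+00] F [-0.3 -0.6  0.7] op 0.0169
tool shift mm now [-0.1  0.  -0. ]
turn deg [ 0.02  0.02 -0.01] then shift mm [-0.1  0.  -0. ]
```

```bash
python3 -m handwheel '[0,0,0.001,0,0,0, 0,0,0,0,0,0,0,0,0,0,0,0]'; python3 -m handwheel '[0,0,0.0005,0,0,0, 0,0,0,0,0,0,0,0,0,0,0,0]'
```

```text
t: 38.05
tool_pos: [0.4384, 0.2506, 0.0169]
tool_rot: [-0.304, -3.127, 0.0]
contact_force: [-4.3, -1.7, 8.3]
opening: 0.0166
t: 38.35
tool_pos: [0.4384, 0.2505, 0.0169]
tool_rot: [-0.304, -3.126, 0.001]
contact_force: [-3.2, -1.7, 10.6]
opening: 0.0167
```

```bash
python3 -m handwheel '[0,0,-0.0015,0,0,0, 0,0,0,0,0,0,0,0,0,0,0,0, 0,0,0,0,0,0, 0,0,0,0,0,0, 0,0,0,0,0,0, 0,0,0,0,0,0, 0,0,0,0,0,0, 0,0,-0.01,0,0,0, 0,0,-0.02,0,0,0, 0,0,-0.03,0,0,0, 0,0,-0.03,0,0,0, 0,0,-0.03,0,0,0, 0,0,-0.04,0,0,0, 0,0,-0.04,0,0,0, 0,0,-0.04,0,0,0]' 0; python3 -m handwheel '[0.01,0.03,0,0,0,0, 0.01,0.03,0,0,0,0, 0.01,0.03,0,0,0,0, 0.01,0.03,0,0,0,0, 0.01,0.03,0,0,0,0, 0.01,0.03,0,0,0,0, 0.01,0.03,0,0,0,0, 0.01,0.03,0,0,0,0, 0.01,0.03,0,0,0,0, 0.01,0.03,0,0,0,0, 0,0,0,0,0,0, 0,0,0,0,0,0]';python3 - <<'E'
from h import *
im,d=grab('scene'); im2,_=grab('top')
f=lambda a,w,h:cv2.resize(a[...,::-1],(w,h),interpolation=cv2.INTER_CUBIC)
T=f(im2[130:280,130:450],800,375)
cv2.imwrite('pics/s8.png',T); cv2.imwrite('pics/s9.png',f(im[90:390,170:410],480,600))
np.savez('fin.npz',im=im2)
E
python3 plan.py
```

```text
t: 39.95
tool_pos: [0.4378, 0.2503, 0.2593]
tool_rot: [0.304, 3.126, 0.001]
contact_force: [0.3, -0.5, -0.3]
opening: 0.0855
t: 41.15
tool_pos: [0.3975, 0.5642, 0.257]
tool_rot: [0.302, 3.127, -0.001]
contact_force: [-0.1, -0.0, -0.0]
opening: 0.0853
t 41.25 tcp [0.398  0.5634 0.2572] psi 78.86 down [ 2.e-04 -2.e-04 -1.e+00] F [ 0.5 -0.1  0.6] op 0.085
```

View pics/s8.png

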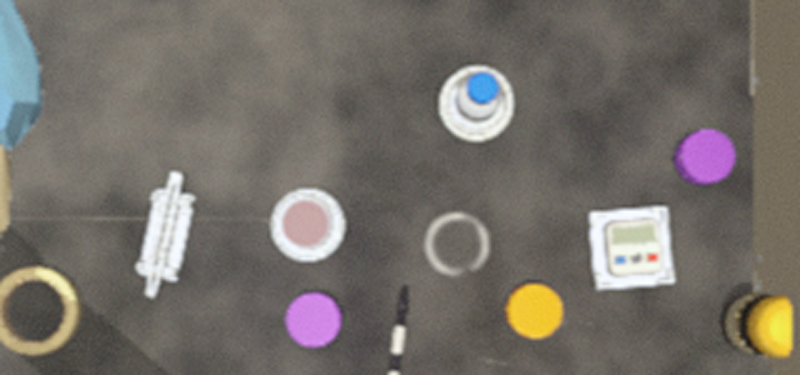

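View pics/s9.png

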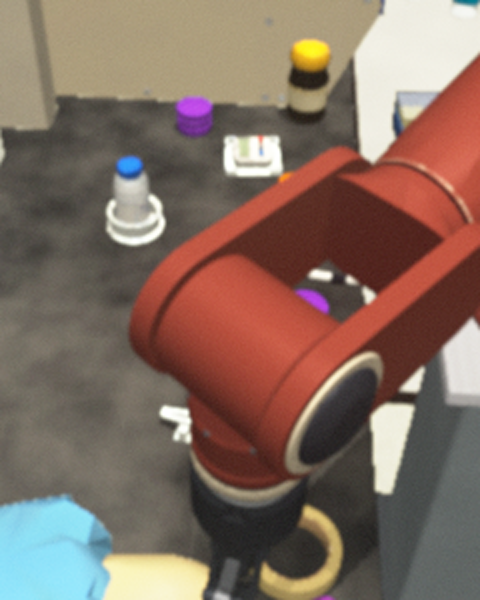

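All four items are in place. In the top picture the forceps' midpoint (163,235) matches the rest at (165,237), the dishes are at (306,223), the timer at (633,247) and the bottle cap at (482,88). The tape and dark bottle have not moved. Handing in.

```bash
python3 -c "
from station import ctrl
print(ctrl.finish_job())"
```

```text
the job is handed in; nothing more can be done
None
```

All four items are in their holders, placed in the order asked: bottle, dishes, timer, forceps. I handed the job in at about 41 s of the 128 s allowed. Each one was lowered in 1 mm steps until I felt light contact (about 11 N at most), then released. The gripper ended open and clear of everything.

**Final checks:**
- **Top camera:** the bottle stands upright in the cup. The dishes and timer are centred within the parallax I expected. The timer is square to the pad. The forceps are parallel to the rest and centred to within a few mm.
- **Contact heights:** these matched the holder floors (+4 mm for the three, +14 mm for the rest notches).
- **Bystanders:** the tape and dark bottle look untouched.
- **Not double-checked:** the arm blocked most of the rest and all of the coaster in the last scene-camera view, so the final position of the forceps rests on the top camera and the contact height. The dishes' upright position was confirmed in a scene picture earlier. No check failed or disagreed.

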